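Comb stirring rods into a drying tray and drop the hold-down bar

TASK

Four white stirring rods lie askew across the ribs of the steel drying tray. Take the pin rake, stand its sprung skid feet on the tray's side ledges at the middle with the pins between the rods, and, feet pressed on lightly all the way, comb to the hinge end and then back to the other end, until every rod lies straight in a groove of its own. Then stand the rake upright on the worktop clear of the tray and swing the hold-down bar fully down over the rods; never touch the rods with the gripper, keep every push gentle (about half a kilo, never over 2.5 kg), and leave the petri dish and sample cup alone.

Things in the scene. Friction and masses are not known exactly. Their poses are not given: they have to be found in the camera images.
- tray: rigid polished steel drying tray, fixed on screw feet, 190 mm long (x), 206 mm wide (y). Origin: centre of its underside, 4 to 10 mm above the worktop; slopes up to 2 degrees along x. x along the grooves towards the bar's hinge. Seven V grooves along x, valleys at y = 0, +-22, +-44, +-66 mm, 3 mm high; rib crests at y = +-11, +-33, +-55, +-77 mm, 9.5 mm high. Walls 15 mm high at x = +-72 mm
- tray_mid (a point): centre of the tray at the height of its crests and ledges, 9.5 mm above its underside. The flat slippery side ledges lie at tray y = +-79 to +-98 mm with an 11 mm high rolled edge outside; they are free from x = -95 to +75 mm, where the bar's hinge ears stand (23 mm high). 1 mm too low already means 40 N through the rake
- rake: pin rake, 186 mm wide (y), 0.2 to 0.33 kg, standing upright on two stiffly sprung skid feet (34 mm long in x, 8 mm wide, at y = +-89 mm). Origin: centre, level with the soles; z up, y along the pins; front and back alike. Eight bullet-nosed pins, 9 mm thick (4 mm at the tip), at y = +-11, +-33, +-55, +-77 mm as the tray's crests, tips 2 mm above the soles; crossbar z = 24 to 36 mm
- rake_grip (a point): grip point of the rake, 64 mm above its soles, in its black upright board handle: 16 mm thick (rake x), 60 mm wide (y), from 36 to 87 mm above the soles; grasp it from above across its thickness. With soles on the tray's ledges and rake x along tray x, the pins stand 2 mm over the crests and rods pass between them; the two feet together give 1 mm under 40 N
- rod_0: white slippery stirring rod, 8 mm thick, 120 mm long, about 30 g; origin mid-axis, x along it. Starts 13 to 16 degrees askew, either way, across the crests (tray z = 13.5 mm), its middle within 5 mm of tray x = 0, over the groove at y = -66, -22, 22 or 66 mm (one rod each, any order). Down in a groove its axis is at tray z = 7.3 mm
- rod_1: white slippery stirring rod, 8 mm thick, 120 mm long, about 30 g; origin mid-axis, x along it. Starts 13 to 16 degrees askew, either way, across the crests (tray z = 13.5 mm), its middle within 5 mm of tray x = 0, over the groove at y = -66, -22, 22 or 66 mm (one rod each, any order). Down in a groove its axis is at tray z = 7.3 mm
- rod_2: white slippery stirring rod, 8 mm thick, 120 mm long, about 30 g; origin mid-axis, x along it. Starts 13 to 16 degrees askew, either way, across the crests (tray z = 13.5 mm), its middle within 5 mm of tray x = 0, over the groove at y = -66, -22, 22 or 66 mm (one rod each, any order). Down in a groove its axis is at tray z = 7.3 mm
- rod_3: white slippery stirring rod, 8 mm thick, 120 mm long, about 30 g; origin mid-axis, x along it. Starts 13 to 16 degrees askew, either way, across the crests (tray z = 13.5 mm), its middle within 5 mm of tray x = 0, over the groove at y = -66, -22, 22 or 66 mm (one rod each, any order). Down in a groove its axis is at tray z = 7.3 mm
- hold_bar (a joint): hinge of the hold-down bar, rad: 0 fully down, level over the rods (1 mm above rods lying in the grooves; a rod lying higher blocks it); starts at 1.75 to 2.05, leaning back past upright away from the tray. Stiff: stays where it is left, about 1 N at the bar swings it
- bar_hinge (a point): midpoint of the bar's hinge axis (along tray y), at tray x = 83 mm, z = 15.5 mm. The bar is a U of 5 mm dark wire: arms at y = +-77 mm, crossbar 45 mm from the axis
- bar_tab (a point): centre of the upper face (as closed) of the thumb tab in the middle of the hold-down bar, 53 mm from the hinge axis; the tab is 40 mm wide (y), 3 mm thick, from 45 to 61 mm from the axis. Closed, it lies at tray x = 30 mm, z = 17 mm
- petri_dish: petri dish, 90 mm across, 16 mm high, on the worktop between rake and tray; leave it
- sample_cup: sample cup with a lid, 58 mm across, 68 mm high, beyond the rake; leave it

How it is judged:
By the outcome, as a careful person would: the job done as asked, in the order asked, and still so for the second after the job is handed in, with the robot touching nothing.
It also fails if it takes over 72 s, if anything falls off the work surface, if the arm or the gripper's body presses on something with over 40 N, if the wrist force passes 120 N, or if a joint passes its speed limit or range.

ROBOT

A 6-joint arm with a two-finger parallel gripper is mounted at the origin on a cart in front of the work surface, level with it; the furniture and walls round the work are solid. World frame = base frame: x ahead of the robot, y to its left, z up, the work surface at z = 0. Lengths are in m, angles in rad, forces in N, time in s.
With the tool pointing down it reaches from about 0.35 to 0.85 m from the base axis. Payload 8.1 kg.
Tool frame: the origin (TCP) lies on the centre line of the jaws, within the pads' length; the fingertips stand 22 mm ahead of it and the grasp point (between the pads) lies 3 mm ahead of it; z points along the fingers, y is the line along which they close (so a half turn about z gives the same grasp; the last joint's range is limited). The gripper opens to 85 mm and grips with 20 to 120 N. Pads are 22 mm wide; open, the fingers measure 114 mm over their backs; the gripper's body (76 mm by 85 mm) begins 54 mm behind the grasp point. The pads swing forward as they close: fully open they stand 13 mm farther back than shut.
Start: joints at [-1.418, 0.13, 1.488, -0, 1.523, -0.085], TCP at [0.141, -0.583, 0.253] pointing down, gripper open.
Joint ranges: [-2.96, 2.96], [-0.89, 2.26], [0.02, 2.5], [-1.34, 4.48], [0, 2.73], [-2.66, 2.66]. Speed limits (rad/s): [2.39, 2.39, 2.79, 3.14, 3.14, 3.14].

INTERFACE

Orientations are given as a unit quaternion [x, y, z, w].
In Python, from plant import r gives the robot as it stands. The module is installed in compiled form; this text tells all that it offers.
- The arm moves only by the tool carry_out, never from a script. Its argument "steps" is a list that holds one entry, the list of rows, each a list of 6 numbers: the shift along the tool's x, y, z in cm, then the turn, a rotation vector about the tool's x, y, z in rad. In form: [[[x, y, z, rx, ry, rz], ...]]. A call has 1 to 8 rows; each row shifts and turns the commanded pose from where the row before left it, along the tool's axes as they then stand; what a row does not reach is not made up. A row lasts 1/8 s, in which the tool goes at most 62.5 mm and 10.7 degrees, less where a joint would pass 70% of its speed; a pose out of reach is approached as far as the arm can. A call with a gripper value outside its range is refused whole. "gripper" is the opening, from 0 (shut) to 1 (fully open), set as the call begins (left out, the last holds). The fingers move at their own pace and stop on an object; "newtons" is the grip in N (left out, the last holds). Time passes only in rows, so rows that do not move let the fingers close. It gives the time, the measured TCP pose, the force, the opening and the grip force at its end, in the units of the state.
- r.get_obs(): the state, without advancing time (a new reading comes with each control period).
- r.capture(name): name is "side" or "top"; returns the picture (384x512x3 uint8, red, green, blue); there is no depth.
- r.camera_info(name): a dict with "fx", "fy", "cx", "cy" (pixels), "R" (3x3) and "t" (3): a world point X has camera coordinates R X + t. Camera axes: x right, y down, z forward; pixel columns grow to the right and rows downward; lengths in m; the calibration is good to about 2 mm. A picture is of the moment at which its call begins. camera_info takes no time and is no camera call.
- r.job_done(): hands the job in; it is judged then, once.
The state is a dict: "clock": time; "joint_positions": joint angles; "qvel": joint speeds; "effort": joint torques, N m; "position": TCP position; "ee_rot": TCP orientation; "ft_force": force on the tool from outside, world axes, zero at the start; "ft_torque": the same for the moment, N m; "finger_gap": finger opening in m; "grasp_force": force on a finger pad.
Only numpy, scipy, OpenCV 4.12 (cv2) and the standard library are available. Lean on these libraries where they do the work, as an engineer would, in place of code of your own. Each camera call takes 0.05 s, during which the arm holds its last target. There are 200 camera calls.

## Working session

There is one attempt and no reset: what is moved stays moved. The work goes in short steps, Python scripts to look and compute and a tool call to move; the robot and the scene stay as the last step left them, time stands still between calls to the robot, and variables do not carry over. Pictures are saved under pics/ and viewed, at most 10 in all, crops included, and the job is handed in when it is done.

Besides the shell and the picture viewer there is one more tool, called after "Call:" by a JSON object that holds its "op" and its "data". carry_out: Moves the arm, as the interface text tells. Its arguments: {"type":"object","properties":{"steps":{"type":"array"},"gripper":{"type":"number"},"newtons":{"type":"number"}},"required":["steps"]}

```bash
mkdir -p pics; python3 - <<'E'
from plant import r
import cv2,json
for n in("side","top"):
    im=r.capture(n); cv2.imwrite(f"pics/{n}0.png",im[:,:,::-1]); c=r.camera_info(n); print(n,{k:(v.tolist() if hasattr(v,'tolist') else v) for k,v in c.items()})
o=r.get_obs(); print(o["position"],o["ee_rot"],o["ft_force"],o["clock"],o["finger_gap"])
E
```

```text
side {'fx': 355.6138543419938, 'fy': 355.6138543419938, 'cx': 253.6553822850919, 'cy': 193.15382460803968, 'R': [[0.9950218836825973, 0.09923721899197341, -0.00913374838031333], [0.05616220629490939, -0.6341030985931687, -0.7712062415065315], [-0.08232410082608742, 0.7668541156708237, -0.6365198407763069]], 't': [-0.5528130366442928, 0.07926347997641288, 0.8714005129911109]}
top {'fx': 418.8640236984182, 'fy': 418.8640236984182, 'cx': 250.685874124192, 'cy': 191.41199109043333, 'R': [[-0.018952469788548577, -0.9997827903682389, 0.008670407857294673], [-0.9919485846936587, 0.017716490193999103, -0.12539589825609698], [0.1252150518634307, -0.010977160776066829, -0.9920688951520126]], 't': [0.10397559247186755, 0.5569568754387269, 1.0702519848960368]}
[ 0.14128868 -0.58266664  0.25234242] [ 9.92937537e-01  1.18635454e-01 -2.21219384e-05 -8.21780529e-04] [ 0.74102936 -0.32761474 -0.71790882] 0.1 0.0853950457128394
```

View pics/top0.png

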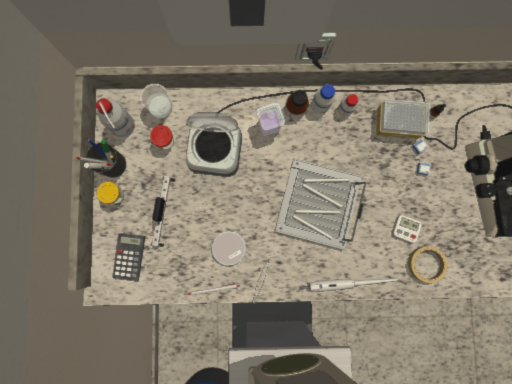

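View pics/side0.png

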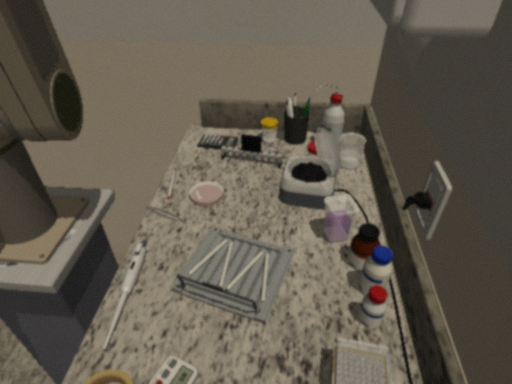

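Top view: tray around (320,205) with its hinge bar at the right (355,210). The rake is at (160,210), the dish at (229,248) and the cup at (108,193). Next I'll enlarge the tray and rake for corners.

```bash
cat > h.py <<'E'
import numpy as np, cv2
from plant import r
from scipy.spatial.transform import Rotation as Rn
def ray(n,u,v):
    c=r.camera_info(n); R=np.array(c["R"]); t=np.array(c["t"])
    return -R.T@t, R.T@np.array([(u-c["cx"])/c["fx"],(v-c["cy"])/c["fy"],1])
def on(n,u,v,z):
    o,d=ray(n,u,v); return o+d*(z-o[2])/d[2]
def proj(n,X):
    c=r.camera_info(n); p=np.array(c["R"])@X+np.array(c["t"]); return np.array([c["fx"]*p[0]/p[2]+c["cx"],c["fy"]*p[1]/p[2]+c["cy"]])
def tri(u1,u2):
    (a,d),(b,e)=ray("top",*u1),ray("side",*u2)
    A=np.c_[d,-e]; s=np.linalg.lstsq(A,b-a,rcond=None)[0]; p,q=a+d*s[0],b+e*s[1]; return (p+q)/2,np.linalg.norm(p-q)
E
python3 - <<'E'
import cv2,numpy as np
t=cv2.imread("pics/top0.png"); s=cv2.imread("pics/side0.png")
a=cv2.resize(t[155:255,268:373],None,fx=5,fy=5,interpolation=cv2.INTER_CUBIC)
b=cv2.resize(t[170:255,140:185],None,fx=6,fy=6,interpolation=cv2.INTER_CUBIC)
c=np.zeros((510,800,3),np.uint8); c[:500,:525]=a; c[:510,527:797]=b
cv2.imwrite("pics/crop1.png",c)
a=cv2.resize(s[225:320,168:300],None,fx=6,fy=6,interpolation=cv2.INTER_CUBIC)
cv2.imwrite("pics/crop2.png",a)
E
```

```text
(no output)
```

View pics/crop1.png

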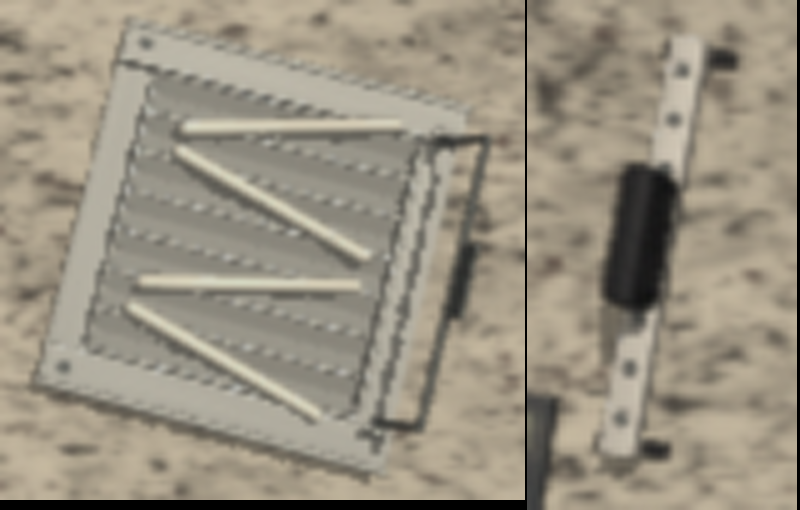

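View pics/crop2.png

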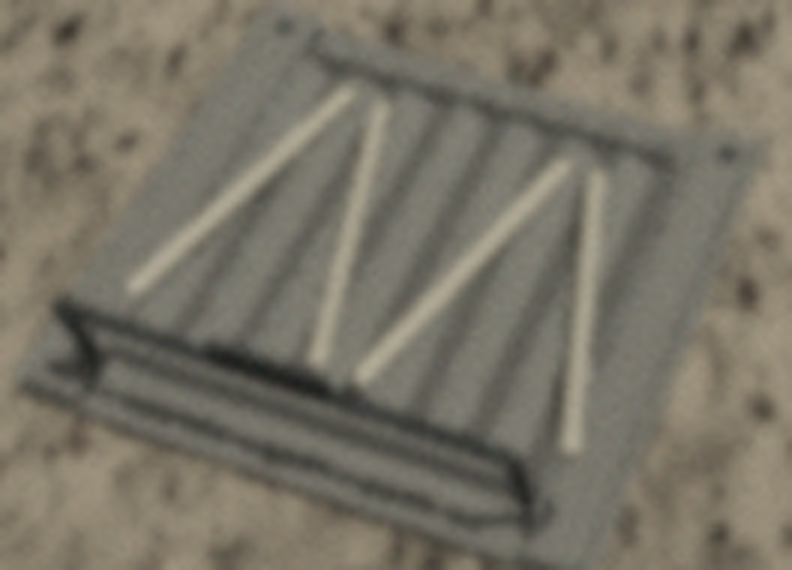

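The crops show outer corners (in 5x crop px) at TL(130,22), TR(467,110), BR(375,478) and BL(35,383), plus screw dots (146,43) and (63,367). The rake crossbar runs (687,38) to (619,455). All four rods lie askew. The hinge is on the right, and the bar leans back.

```bash
python3 - <<'E'
from h import *
T=lambda x,y:(268+(x+.5)/5-.5,155+(y+.5)/5-.5)
S=lambda x,y:(168+(x+.5)/6-.5,225+(y+.5)/6-.5)
K=lambda x,y:(140+(x-527+.5)/6-.5,170+(y+.5)/6-.5)
for a,b in [((146,43),(728,153)),((63,367),(285,25)),((130,22),(768,150)),((35,383),(262,8)),((375,478),(18,378))]: 
    p,e=tri(T(*a),S(*b)); print("tri",p.round(4),e.round(4))
P=np.array([on("top",*T(*a),.017)[:2] for a in [(130,22),(467,110),(375,478),(35,383)]])
print(P.round(4),P.mean(0), [np.linalg.norm(P[i]-P[(i+1)%4]).round(4) for i in range(4)])
for i,j in((0,1),(3,2),(3,0),(2,1)): d=P[j]-P[i]; print(np.degrees(np.arctan2(d[1],d[0])))
a=on("top",*K(687,36),.036);b=on("top",*K(618,457),.036)
print("rake",a,b,(a+b)/2,np.linalg.norm(a-b),np.degrees(np.arctan2(*(a-b)[1::-1])))
# handle
im=r.capture("top"); g=im.max(2)[190:230,148:172]; m=(g<60).astype(np.uint8)
n,l,st,c=cv2.connectedComponentsWithStats(m); i=1+st[1:,4].argmax(); ys,xs=np.where(l==i); 
rr=cv2.minAreaRect(np.c_[xs+148,ys+190].astype(np.float32)); print(rr, on("top",*rr[0],.06), on("top",*rr[0],.087))
im=r.capture("side"); x=cv2.resize(im[120:180,210:300],None,fx=6,fy=6,interpolation=cv2.INTER_CUBIC); cv2.imwrite("pics/crop3.png",x[:,:,::-1])
E
```

```text
tri [ 0.6368 -0.0331  0.0133] 0.0008
tri [0.4623 0.0169 0.0137] 0.0008
tri [ 0.6508 -0.0254  0.0074] 0.0028
tri [0.4522 0.0311 0.0086] 0.0036
tri [ 0.4006 -0.1484  0.0056] 0.001
[[ 0.6474 -0.0244]
 [ 0.596  -0.2049]
 [ 0.4004 -0.146 ]
 [ 0.4536  0.0322]] [ 0.5243385  -0.08578175] [np.float64(0.1877), np.float64(0.2043), np.float64(0.186), np.float64(0.2019)]
-105.91111853084442
-106.64491231275318
-16.275596982139643
-16.754411115018748
rake [0.60473515 0.31600533 0.036     ] [0.42137775 0.34454351 0.036     ] [0.51305645 0.33027442 0.036     ] 0.18556499013075997 -8.846670804085047
((158.4119873046875, 209.48399353027344), (8.675945281982422, 23.165666580200195), 10.30484676361084) [0.51320277 0.33085635 0.06      ] [0.51086335 0.32518194 0.087     ]
```

View pics/crop3.png

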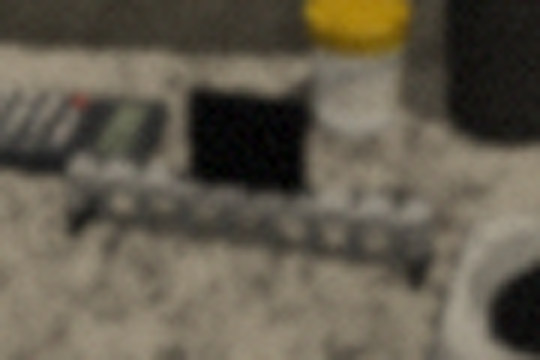

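Call:
{"op": "carry_out", "data": {"steps": [[[3.5,-4.5,0,0,0,0.131],[3.5,-4.5,0,0,0,0.131],[3.5,-4.5,0,0,0,0.131],[3.5,-4.5,0,0,0,0],[3.5,-4.5,0,0,0,0],[3.5,-4.5,0,0,0,0],[3.5,-4.5,0,0,0,0],[3.5,-4.5,0,0,0,0]]], "gripper": 1, "newtons": 60}}

```text
clock: 1.2
position: [0.4396, -0.2418, 0.2533]
ee_rot: [0.997, -0.078, 0.0, 0.0]
ft_force: [0.4, -0.2, 0.6]
finger_gap: 0.0854
grasp_force: 0.0
```

```bash
cat >> h.py <<'E'
def go(p,yaw=None,o=None):
    "cm in tool axes after turning (tool y to world yaw deg); prints"
    o=o or r.get_obs(); R=Rn.from_quat(o["ee_rot"]); 
    y=R.as_matrix()[:,1]; cur=np.degrees(np.arctan2(y[1],y[0]))
    print("pos",np.round(o["position"],4),"F",np.round(o["ft_force"],2),"T",np.round(o["ft_torque"],3),"t",round(o["clock"],2),"gap",round(o["finger_gap"],4),"yaw",round(cur,2),"z",R.as_matrix()[:,2].round(4))
    if p is not None:
        print("tool delta cm (as now)",(R.inv().apply(np.array(p)-o["position"])*100).round(2), "rz", None if yaw is None else np.radians(-(yaw-cur)).round(4))
E
python3 -c "
from h import *
go([.513,.3305,.20],-98.85)"
```

```text
pos [ 0.4396 -0.2418  0.2533] F [ 0.44 -0.2   0.64] T [-0.02   0.028  0.011] t 1.2 gap 0.0854 yaw -98.89 z [ 3.e-04 -3.e-04 -1.e+00]
tool delta cm (as now) [ -1.6  -57.67   5.32] rz -0.0007
```

Call:
{"op": "carry_out", "data": {"steps": [[[-0.16,-5.77,0.3,0,0,0],[-0.16,-5.77,0.3,0,0,0],[-0.16,-5.77,0.3,0,0,0],[-0.16,-5.77,0.3,0,0,0],[-0.16,-5.77,0.3,0,0,0],[-0.16,-5.77,0.3,0,0,0],[-0.16,-5.77,0.3,0,0,0],[-0.16,-5.77,0.3,0,0,0]]]}}

```text
clock: 2.2
position: [0.4971, 0.2167, 0.2292]
ee_rot: [0.997, -0.077, 0.0, 0.0]
ft_force: [0.9, -0.9, 0.4]
finger_gap: 0.0857
grasp_force: 0.0
```

Call:
{"op": "carry_out", "data": {"steps": [[[-0.16,-5.77,0.3,0,0,0],[-0.16,-5.77,0.3,0,0,0],[0,0,5,0,0,0],[0,0,2,0,0,0],[0,0,0,0,0,0]]]}}

```text
clock: 2.82
position: [0.5105, 0.3279, 0.151]
ee_rot: [0.997, -0.078, -0.002, 0.001]
ft_force: [0.3, -1.5, 1.3]
finger_gap: 0.0855
grasp_force: 0.0
```

```bash
python3 -c "
from h import *
go([.513,.3305,.067],-98.85)
im=r.capture('top'); s=r.capture('side')
a=cv2.resize(im[160:260,120:200],None,fx=5,fy=5,interpolation=cv2.INTER_CUBIC);b=cv2.resize(s[90:190,200:280],None,fx=5,fy=5,interpolation=cv2.INTER_CUBIC)
cv2.imwrite('pics/g.png',np.hstack([a,b])[:,:,::-1])"
```

```text
pos [0.5105 0.3279 0.151 ] F [ 0.3  -1.52  1.3 ] T [-0.003 -0.059 -0.025] t 2.83 gap 0.0855 yaw -98.93 z [-0.0043 -0.0025 -1.    ]
tool delta cm (as now) [ 0.24 -0.32  8.4 ] rz -0.0014
```

View pics/g.png

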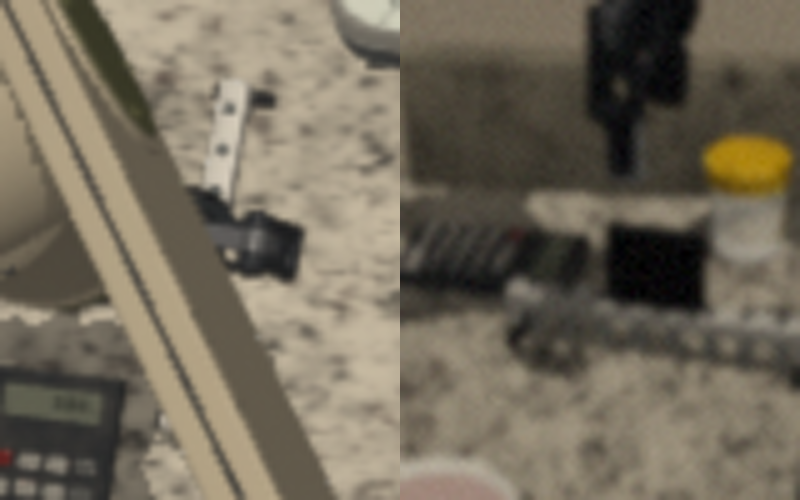

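The open fingers straddle the handle and the side view agrees. Descend and grasp.

Call:
{"op": "carry_out", "data": {"steps": [[[0.1,-0.1,3,0,0,0],[0,-0.1,3,0,0,0],[0,0,1.5,0,0,0],[0,0,0.9,0,0,0],[0,0,0,0,0,0],[0,0,0,0,0,0]]]}}

```text
clock: 3.68
position: [0.5141, 0.3315, 0.0707]
ee_rot: [0.997, -0.078, 0.001, -0.001]
ft_force: [0.1, -0.2, 0.6]
finger_gap: 0.0854
grasp_force: 0.0
```

```bash
python3 -c "
from h import *
go([.513,.3305,.067],-98.85)"
```

```text
pos [0.5141 0.3315 0.0707] F [ 0.08 -0.18  0.56] T [ 0.051  0.016 -0.015] t 3.67 gap 0.0854 yaw -98.9 z [ 0.0017  0.001  -1.    ]
tool delta cm (as now) [-0.09  0.11  0.37] rz -0.0008
```

Call:
{"op": "carry_out", "data": {"steps": [[[0,0,0,0,0,0],[0,0,0,0,0,0],[0,0,0,0,0,0],[0,0,0,0,0,0],[0,0,0,0,0,0],[0,0,0,0,0,0]]], "gripper": 0, "newtons": 60}}

```text
clock: 4.42
position: [0.5133, 0.3311, 0.0694]
ee_rot: [0.997, -0.077, 0.0, -0.0]
ft_force: [-0.2, -0.2, 1.9]
finger_gap: 0.015
grasp_force: 59.5
```

```bash
python3 -c "
from h import *
go([.513,.3305,.067],-98.85)"
```

```text
pos [0.5133 0.3311 0.0694] F [-0.25 -0.24  1.93] T [0.033 0.03  0.074] t 4.42 gap 0.015 yaw -98.89 z [ 1.e-04  1.e-04 -1.e+00]
tool delta cm (as now) [-0.02  0.07  0.24] rz -0.0007
```

Call:
{"op": "carry_out", "data": {"steps": [[[0,0,-3,0,0,0],[0,0,-4,0,0,0],[0,0,-2,0,0,0.065],[0,0,0,0,0,0.064],[0,0,0,0,0,0],[0,0,0,0,0,0]]]}}

```text
clock: 5.18
position: [0.5127, 0.3308, 0.1583]
ee_rot: [0.99, -0.141, -0.001, 0.0]
ft_force: [-0.3, -0.5, -2.8]
finger_gap: 0.0153
grasp_force: 59.2
```

```bash
python3 -c "
from h import *
go([.5245,-.0858,.15],-106.3)"
```

```text
pos [0.5127 0.3308 0.1583] F [-0.32 -0.53 -2.78] T [-0.     0.021  0.01 ] t 5.17 gap 0.0153 yaw -106.21 z [-1.5e-03 -8.0e-04 -1.0e+00]
tool delta cm (as now) [12.76 39.67  0.87] rz 0.0016
```

Call:
{"op": "carry_out", "data": {"steps": [[[1.3,4.4,0,0,0,0],[1.6,5,0,0,0,0],[1.6,5,0,0,0,0],[1.65,5.1,0,0,0,0],[1.65,5.1,0,0,0,0],[1.65,5.1,0,0,0,0],[1.65,5,0,0,0,0],[1.65,5,0,0,0,0]]]}}

```text
clock: 6.18
position: [0.5238, -0.0874, 0.1588]
ee_rot: [0.99, -0.141, -0.0, -0.0]
ft_force: [0.5, 0.5, -2.4]
finger_gap: 0.0154
grasp_force: 59.4
```

Call:
{"op": "carry_out", "data": {"steps": [[[0,0,3,0,0,0],[0,0,2,0,0,0],[0,0,0,0,0,0],[0,0,0,0,0,0]]]}}

```text
clock: 6.68
position: [0.5246, -0.0857, 0.1099]
ee_rot: [0.99, -0.141, 0.0, 0.0]
ft_force: [0.2, 0.2, -1.8]
finger_gap: 0.0153
grasp_force: 59.7
```

```bash
python3 -c "
from h import *
go([.5245,-.0858,.1],-106.3)
im=r.capture('top'); s=r.capture('side')
cv2.imwrite('pics/t1.png',im[:,:,::-1]);cv2.imwrite('pics/s1.png',s[:,:,::-1])
a=cv2.resize(im[145:265,265:365],None,fx=4,fy=4,interpolation=cv2.INTER_CUBIC);b=cv2.resize(s[200:320,165:300],None,fx=4,fy=4,interpolation=cv2.INTER_CUBIC)[:,:400]
cv2.imwrite('pics/c4.png',np.hstack([a,b])[:,:,::-1])"
```

```text
pos [ 0.5246 -0.0857  0.1099] F [ 0.25  0.24 -1.82] T [0.005 0.034 0.016] t 6.67 gap 0.0153 yaw -106.24 z [ 4.e-04 -1.e-04 -1.e+00]
tool delta cm (as now) [-0.01  0.01  0.99] rz 0.001
```

View pics/c4.png

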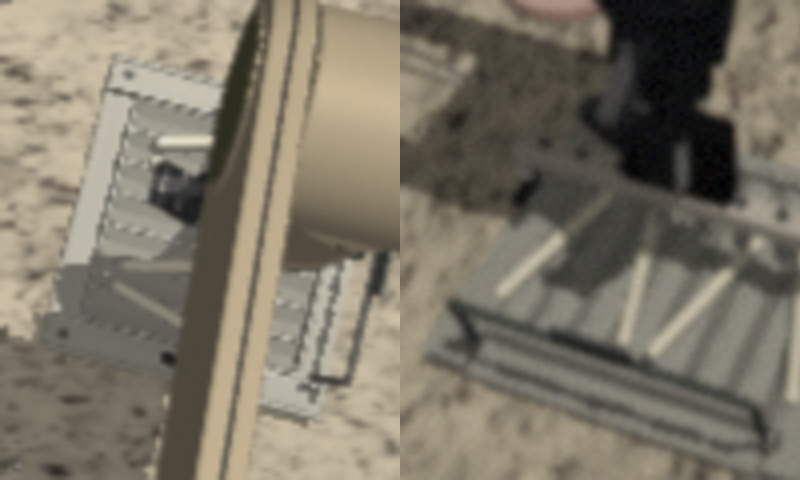

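The top view is mostly blocked by the arm. The side view shows the rake hovering over the tray parallel to the grooves. For better lateral accuracy I'll measure rods and tray edges at sub-pixel from the first top picture.

```bash
python3 - <<'E'
from h import *
im=cv2.imread("pics/top0.png").astype(np.int32)
c0=np.array([.5245,-.0858]); th=np.radians(-106.3); ex=np.array([np.cos(th),np.sin(th)]); ey=np.array([-ex[1],ex[0]])
def tf(u,v,z): p=on("top",u,v,z)[:2]-c0; return p@ex*1e3,p@ey*1e3
sub=im[155:255,268:373]; g=sub.min(2)
m=((g>165)).astype(np.uint8)
m[:, :]=m
n,l,st,ce=cv2.connectedComponentsWithStats(m)
for i in range(1,n):
    if st[i,4]<25: continue
    ys,xs=np.where(l==i); w=(g[ys,xs]-140.)
    pts=np.array([tf(x+268,y+155,.0205) for x,y in zip(xs,ys)])
    mu=np.average(pts,axis=0,weights=w); ev,V=np.linalg.eigh(np.cov(pts.T)); d=V[:,1]; 
    print(st[i,4],"mid",mu.round(2),"ang",np.degrees(np.arctan(d[1]/d[0])).round(1),"len",np.ptp(pts@d).round(1),"y at x=0",(mu[1]-mu[0]*d[1]/d[0]).round(2))
# rectified brightness profile along tray y, averaged over x -> edges/ribs
gray=cv2.cvtColor(im.astype(np.uint8),cv2.COLOR_BGR2GRAY)
def samp(x,y,z=.0155):
    P=np.array([*(c0+x/1e3*ex+y/1e3*ey),z]); return proj("top",P)
ys=np.arange(-115,116,1.)
pr=[]
for y in ys:
    uv=np.array([samp(x,y) for x in np.arange(-60,50,2.)],np.float32)
    pr.append(np.median(cv2.remap(gray,uv[:,:1],uv[:,1:],cv2.INTER_LINEAR)))
print("yprof",[(int(y),int(p)) for y,p in zip(ys,pr)])
E
```

```text
305 mid [-2.67 83.46] ang 3.6 len 173.1 y at x=0 83.63
61 mid [ 3.8  25.77] ang -14.9 len 113.0 y at x=0 26.77
59 mid [ -2.46 -20.59] ang 14.1 len 111.9 y at x=0 -19.98
64 mid [  0.34 -62.65] ang -14.9 len 111.7 y at x=0 -62.56Traceback (most recent call last):
  File "<stdin>", line 22, in <module>
  File "<stdin>", line 18, in samp
  File "h.py", line 10, in proj
    c=r.camera_info(n); p=np.array(c["R"])@X+np.array(c["t"]); return np.array([c["fx"]*p[0]/p[2]+c["cx"],c["fy"]*p[1]/p[2]+c["cy"]])
ValueError: time passes only in moves, steps and waits
```

```bash
python3 - <<'E'
from h import *
C={n:r.camera_info(n) for n in("top","side")}
R=np.array(C["top"]["R"]);t=np.array(C["top"]["t"]);K=np.array([[C["top"]["fx"],0,C["top"]["cx"]],[0,C["top"]["fy"],C["top"]["cy"]],[0,0,1]])
im=cv2.imread("pics/top0.png")
c0=np.array([.5245,-.0858]); th=np.radians(-106.3); ex=np.array([np.cos(th),np.sin(th)]); ey=np.array([-ex[1],ex[0]])
def rect(z,x,y):
    X,Y=np.meshgrid(x,y); P=np.stack([c0[0]+(X*ex[0]+Y*ey[0])/1e3,c0[1]+(X*ex[1]+Y*ey[1])/1e3,np.full_like(X,z)],-1)@R.T+t
    uv=(P@K.T); uv=(uv[...,:2]/uv[...,2:]).astype(np.float32)
    return cv2.remap(im,uv[...,0],uv[...,1],cv2.INTER_CUBIC)
x=np.arange(-110,111,.5); y=np.arange(-118,119,.5)
q=rect(.0165,x,y); out=cv2.resize(q,None,fx=1.2,fy=1.2,interpolation=cv2.INTER_CUBIC)
for k in range(-88,89,22): pass
cv2.imwrite("pics/rect.png",out)
g=cv2.cvtColor(q,cv2.COLOR_BGR2GRAY).astype(float)
for lo,hi in((-90,-70),(-60,-35),(35,62)):
    p=np.median(g[:,(x>lo)&(x<hi)],1); print(lo,hi,' '.join(f"{int(a)}:{int(b)}" for a,b in list(zip(y,p))[::4]))
E
```

```text
-90 -70 -118:167 -116:167 -114:168 -112:167 -110:160 -108:138 -106:110 -104:100 -102:104 -100:134 -98:159 -96:163 -94:170 -92:167 -90:159 -88:162 -86:170 -84:174 -82:176 -80:178 -78:172 -76:165 -74:170 -72:171 -70:172 -68:172 -66:172 -64:173 -62:173 -60:173 -58:173 -56:173 -54:174 -52:173 -50:174 -48:174 -46:174 -44:174 -42:174 -40:175 -38:175 -36:175 -34:175 -32:175 -30:175 -28:175 -26:176 -24:176 -22:175 -20:175 -18:175 -16:175 -14:176 -12:174 -10:175 -8:175 -6:175 -4:175 -2:175 0:175 2:175 4:175 6:175 8:175 10:175 12:175 14:175 16:174 18:175 20:175 22:174 24:174 26:175 28:175 30:174 32:172 34:175 36:175 38:175 40:175 42:175 44:175 46:176 48:176 50:176 52:176 54:176 56:176 58:176 60:176 62:176 64:177 66:177 68:176 70:176 72:177 74:174 76:141 78:109 80:118 82:162 84:181 86:182 88:180 90:170 92:163 94:169 96:177 98:170 100:156 102:158 104:164 106:173 108:176 110:176 112:176 114:175 116:177 118:178
-60 -35 -118:159 -116:160 -114:160 -112:154 -110:152 -108:144 -106:115 -104:96 -102:99 -100:131 -98:159 -96:159 -94:169 -92:173 -90:175 -88:176 -86:175 -84:176 -82:175 -80:173 -78:148 -76:1
[... 928 characters left out ...]
-70:151 -68:150 -66:148 -64:142 -62:136 -60:133 -58:133 -56:131 -54:134 -52:148 -50:148 -48:149 -46:149 -44:147 -42:141 -40:135 -38:133 -36:134 -34:132 -32:137 -30:149 -28:149 -26:149 -24:150 -22:148 -20:141 -18:133 -16:113 -14:132 -12:135 -10:174 -8:187 -6:185 -4:158 -2:151 0:147 2:139 4:127 6:113 8:105 10:126 12:172 14:193 16:191 18:166 20:153 22:147 24:140 26:135 28:133 30:134 32:134 34:142 36:149 38:148 40:149 42:149 44:147 46:139 48:134 50:133 52:134 54:132 56:138 58:150 60:149 62:149 64:149 66:146 68:139 70:134 72:131 74:127 76:127 78:132 80:177 82:185 84:188 86:177 88:179 90:181 92:181 94:181 96:182 98:177 100:162 102:156 104:154 106:147 108:143 110:142 112:145 114:147 116:153 118:160
```

View pics/rect.png

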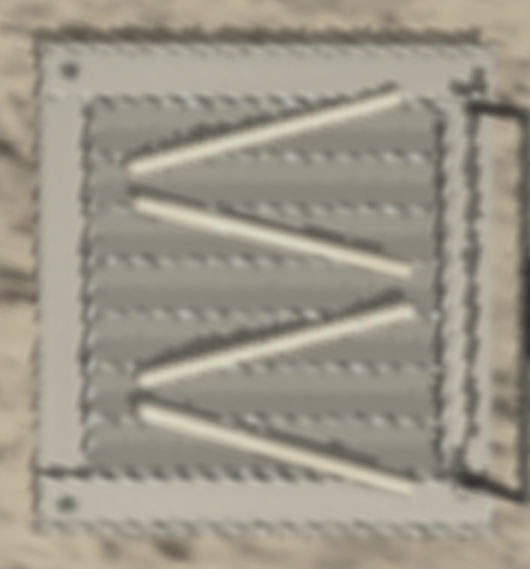

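The rectified tray shows rib edges offset about +1.5 mm in tray y from my centre estimate. Yaw is good. The rods at the rake line sit about +2.8 mm off and alternate in slope. Next I'll triangulate rod ends for height and slope.

```bash
python3 - <<'E'
from h import *
T=lambda x,y:(268+(x+.5)/5-.5,155+(y+.5)/5-.5)
S=lambda x,y:(168+(x+.5)/6-.5,225+(y+.5)/6-.5)
c0=np.array([.5245,-.0858]); th=np.radians(-106.3); ex=np.array([np.cos(th),np.sin(th)]); ey=np.array([-ex[1],ex[0]])
L=[]
for a,b in [((182,128),(597,175)),((403,125),(572,448)),((180,152),(568,160)),((367,258),(360,380)),((140,282),(380,100)),((358,286),(318,362)),((130,308),(350,90)),((318,415),(132,290))]:
    p,e=tri(T(*a),S(*b)); q=p[:2]-c0; L.append([q@ex*1e3,q@ey*1e3,p[2]*1e3]); print(np.round(L[-1],1),e.round(4))
L=np.array(L); print(np.linalg.lstsq(np.c_[L[:,:2],np.ones(8)],L[:,2],rcond=None)[0])
E
```

```text
[-52.1  52.6  16.2] 0.0012
[61.4 85.3 20.9] 0.0026
[-50.9  40.2  20.1] 0.004
[60.5 10.5 17.4] 0.0016
[-53.5 -34.4  20. ] 0.001
[59.4 -5.4 17.7] 0.0016
[-55.3 -48.5  18. ] 0.0022
[ 55.5 -77.9  17. ] 0.0004
[-2.89855460e-03  1.13626230e-02  1.83932717e+01]
```

Call:
{"op": "carry_out", "data": {"steps": [[[0.22,0.4,0.6,0,0,0],[0,0,0.6,0,0,0],[0,0,0,0,0,0],[0,0,0,0,0,0]]]}}

```text
clock: 7.28
position: [0.5252, -0.0902, 0.0972]
ee_rot: [0.99, -0.142, -0.0, -0.0]
ft_force: [-0.1, 0.4, -2.1]
finger_gap: 0.0151
grasp_force: 59.8
```

Call:
{"op": "carry_out", "data": {"steps": [[[0,0,0.3,0,0,0],[0,0,0.2,0,0,0],[0,0,0,0,0,0],[0,0,0,0,0,0]]]}}

```text
clock: 7.78
position: [0.5253, -0.0902, 0.0923]
ee_rot: [0.99, -0.142, 0.0, -0.0]
ft_force: [0.1, 0.4, -2.0]
finger_gap: 0.0155
grasp_force: 59.8
```

```bash
python3 -c "
from h import *
go(None)"
```

```text
pos [ 0.5253 -0.0902  0.0923] F [ 0.07  0.42 -2.03] T [ 0.028  0.076 -0.025] t 7.78 gap 0.0155 yaw -106.28 z [ 0.  0. -1.]
```

Call:
{"op": "carry_out", "data": {"steps": [[[0,0,0.05,0,0,0],[0,0,0.05,0,0,0],[0,0,0,0,0,0]]]}}

```text
clock: 8.15
position: [0.5252, -0.0902, 0.0912]
ee_rot: [0.99, -0.142, -0.0, -0.0]
ft_force: [-0.5, -0.3, -2.5]
finger_gap: 0.0149
grasp_force: 59.8
```

Call:
{"op": "carry_out", "data": {"steps": [[[0,0,0.05,0,0,0],[0,0,0,0,0,0]]]}}

```text
clock: 8.4
position: [0.5252, -0.0902, 0.0907]
ee_rot: [0.99, -0.142, -0.0, -0.0]
ft_force: [0.2, -0.6, -2.6]
finger_gap: 0.0155
grasp_force: 59.8
```

Call:
{"op": "carry_out", "data": {"steps": [[[0,0,0.05,0,0,0],[0,0,0,0,0,0]]]}}

```text
clock: 8.65
position: [0.5252, -0.0902, 0.0903]
ee_rot: [0.99, -0.142, -0.0, -0.0]
ft_force: [0.6, 0.1, -2.3]
finger_gap: 0.0152
grasp_force: 59.8
```

Call:
{"op": "carry_out", "data": {"steps": [[[0,0,0.04,0,0,0],[0,0,0,0,0,0]]]}}

```text
clock: 8.9
position: [0.5252, -0.0902, 0.0898]
ee_rot: [0.99, -0.142, -0.0, -0.0]
ft_force: [-0.4, -0.6, -1.4]
finger_gap: 0.0154
grasp_force: 59.8
```

Call:
{"op": "carry_out", "data": {"steps": [[[0,0,0.03,0,0,0],[0,0,0,0,0,0]]]}}

```text
clock: 9.15
position: [0.5253, -0.0902, 0.0896]
ee_rot: [0.99, -0.142, -0.0, 0.0]
ft_force: [-0.8, 0.8, -1.6]
finger_gap: 0.0155
grasp_force: 59.8
```

Call:
{"op": "carry_out", "data": {"steps": [[[0,0,0.025,0,0,0],[0,0,0,0,0,0]]]}}

```text
clock: 9.4
position: [0.5253, -0.0902, 0.0893]
ee_rot: [0.99, -0.142, -0.0, -0.0]
ft_force: [0.8, -0.1, -2.0]
finger_gap: 0.0154
grasp_force: 59.8
```

Call:
{"op": "carry_out", "data": {"steps": [[[0,0,0.05,0,0,0],[0,0,0,0,0,0]]]}}

```text
clock: 9.65
position: [0.5253, -0.0902, 0.0888]
ee_rot: [0.99, -0.142, -0.0, -0.0]
ft_force: [-0.1, -0.2, -2.9]
finger_gap: 0.0156
grasp_force: 59.8
```

Call:
{"op": "carry_out", "data": {"steps": [[[0,0,0.05,0,0,0],[0,0,0,0,0,0]]]}}

```text
clock: 9.9
position: [0.5253, -0.0902, 0.0883]
ee_rot: [0.99, -0.142, -0.0, -0.0]
ft_force: [0.3, -0.1, -2.2]
finger_gap: 0.0151
grasp_force: 59.8
```

Call:
{"op": "carry_out", "data": {"steps": [[[0,0,0.05,0,0,0],[0,0,0,0,0,0]]]}}

```text
clock: 10.15
position: [0.5252, -0.0902, 0.0878]
ee_rot: [0.99, -0.142, -0.0, -0.0]
ft_force: [0.1, 0.6, -2.8]
finger_gap: 0.0153
grasp_force: 59.8
```

Call:
{"op": "carry_out", "data": {"steps": [[[0,0,0.05,0,0,0],[0,0,0,0,0,0]]]}}

```text
clock: 10.4
position: [0.5253, -0.0902, 0.0873]
ee_rot: [0.99, -0.142, -0.0, 0.0]
ft_force: [-0.7, -0.5, -2.0]
finger_gap: 0.0153
grasp_force: 59.8
```

Call:
{"op": "carry_out", "data": {"steps": [[[0,0,0.05,0,0,0],[0,0,0,0,0,0]]]}}

```text
clock: 10.65
position: [0.5252, -0.0902, 0.0868]
ee_rot: [0.99, -0.142, -0.0, -0.0]
ft_force: [-0.7, 0.0, -1.9]
finger_gap: 0.0153
grasp_force: 59.8
```

Call:
{"op": "carry_out", "data": {"steps": [[[0,0,0.05,0,0,0],[0,0,0,0,0,0]]]}}

```text
clock: 10.9
position: [0.5253, -0.0902, 0.0863]
ee_rot: [0.99, -0.142, -0.0, -0.0]
ft_force: [-0.5, 0.1, -2.0]
finger_gap: 0.0155
grasp_force: 59.8
```

Call:
{"op": "carry_out", "data": {"steps": [[[0,0,0.05,0,0,0],[0,0,0,0,0,0]]]}}

```text
clock: 11.15
position: [0.5252, -0.0902, 0.0858]
ee_rot: [0.99, -0.142, -0.0, -0.0]
ft_force: [-1.3, -0.3, -3.0]
finger_gap: 0.0155
grasp_force: 59.8
```

Call:
{"op": "carry_out", "data": {"steps": [[[0,0,0.05,0,0,0],[0,0,0,0,0,0]]]}}

```text
clock: 11.4
position: [0.5252, -0.0902, 0.0853]
ee_rot: [0.99, -0.142, -0.0, -0.0]
ft_force: [0.5, 0.6, -1.9]
finger_gap: 0.0153
grasp_force: 59.8
```

Call:
{"op": "carry_out", "data": {"steps": [[[0,0,0.04,0,0,0],[0,0,0,0,0,0]]]}}

```text
clock: 11.65
position: [0.5254, -0.0902, 0.0851]
ee_rot: [0.99, -0.142, 0.0, 0.0]
ft_force: [-1.0, 0.1, -1.7]
finger_gap: 0.0154
grasp_force: 59.9
```

```bash
python3 -c "
from h import *
r.capture('side');go(None);r.capture('side');go(None);im=r.capture('side');go(None)
cv2.imwrite('pics/s5.png',cv2.resize(im[205:315,165:300],None,fx=5.5,fy=5.5,interpolation=cv2.INTER_CUBIC)[:,:,::-1])"
```

```text
pos [ 0.5254 -0.0902  0.0851] F [ 0.27 -0.07 -0.98] T [ 0.01  -0.034 -0.037] t 11.7 gap 0.0152 yaw -106.29 z [ 3.e-04 -1.e-04 -1.e+00]
pos [ 0.5254 -0.0902  0.0851] F [-0.46 -1.01 -0.65] T [-0.007 -0.036 -0.024] t 11.75 gap 0.0157 yaw -106.28 z [ 3.e-04 -1.e-04 -1.e+00]
pos [ 0.5254 -0.0902  0.0851] F [-0.07 -0.96 -0.68] T [-0.001 -0.008 -0.015] t 11.8 gap 0.0151 yaw -106.28 z [ 2.e-04 -1.e-04 -1.e+00]
```

View pics/s5.png

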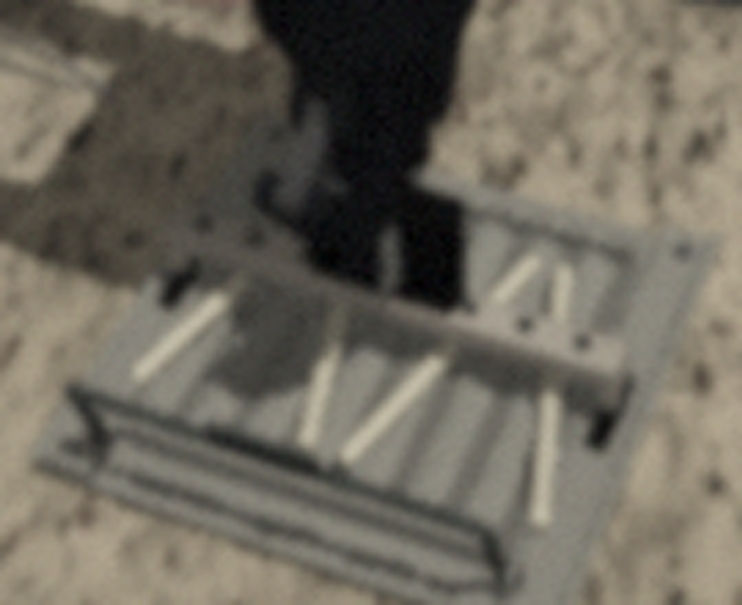

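Feet are on both ledges (right foot at (605,425), left at (180,285)), pins between the rods. Press on slightly.

Call:
{"op": "carry_out", "data": {"steps": [[[0,0,0.015,0,0,0],[0,0,0,0,0,0],[0,0,0,0,0,0]]]}}

```text
clock: 12.18
position: [0.5254, -0.0902, 0.085]
ee_rot: [0.99, -0.142, 0.0, 0.0]
ft_force: [-0.8, 0.4, 1.6]
finger_gap: 0.0154
grasp_force: 60.0
```

Call:
{"op": "carry_out", "data": {"steps": [[[0,0,0.01,0,0,0],[0,0.15,0,0,0,0],[0,0.15,0,0,0,0],[0,0,0,0,0,0]]]}}

```text
clock: 12.68
position: [0.5247, -0.0933, 0.0849]
ee_rot: [0.99, -0.142, 0.0, 0.0]
ft_force: [0.4, 0.7, 3.4]
finger_gap: 0.0153
grasp_force: 60.5
```

```bash
cat >> h.py <<'E'
def av(n=4):
    F=[];T=[];P=[]
    for _ in range(n):
        r.capture('side'); o=r.get_obs(); F.append(o["ft_force"]);T.append(o["ft_torque"]);P.append(o["position"])
    R=Rn.from_quat(o["ee_rot"]); print("P",np.mean(P,0).round(5),"F",np.mean(F,0).round(2),"tool F",R.inv().apply(np.mean(F,0)).round(2),"toolT",R.inv().apply(np.mean(T,0)).round(3),"z",R.as_matrix()[:,2].round(4),"t",round(o["clock"],2))
E
python3 -c "
from h import *
av()"
```

```text
P [ 0.5247  -0.09324  0.08495] F [0.82 0.6  3.84] tool F [ 0.62 -0.8  -3.84] toolT [ 0.142  0.078 -0.027] z [ 6.e-04 -3.e-04 -1.e+00] t 12.88
```

Call:
{"op": "carry_out", "data": {"steps": [[[0,0.25,0,0,0,0],[0,0.25,0,0,0,0],[0,0.25,0,0,0,0],[0,0,0,0,0,0]]]}}

```text
clock: 13.38
position: [0.5224, -0.1006, 0.0849]
ee_rot: [0.99, -0.142, 0.0, 0.0]
ft_force: [0.2, 1.2, 4.6]
finger_gap: 0.0153
grasp_force: 60.8
```

```bash
python3 -c "
from h import *
av(3)"
```

```text
P [ 0.52241 -0.10057  0.08493] F [0.31 0.89 4.88] tool F [ 0.05 -0.94 -4.88] toolT [ 0.137 -0.     0.023] z [ 2.e-04 -2.e-04 -1.e+00] t 13.53
```

Call:
{"op": "carry_out", "data": {"steps": [[[0,0.3,-0.005,0,0,0],[0,0.3,-0.003,0,0,0],[0,0.3,-0.003,0,0,0],[0,0.3,-0.002,0,0,0],[0,0.3,-0.002,0,0,0],[0,0,0,0,0,0]]]}}

```text
clock: 14.28
position: [0.5181, -0.1151, 0.085]
ee_rot: [0.99, -0.142, 0.0, 0.0]
ft_force: [0.4, 1.2, 5.5]
finger_gap: 0.0151
grasp_force: 60.8
```

```bash
python3 -c "
from h import *
av(3)"
```

```text
P [ 0.5181  -0.1151   0.08499] F [-0.34  0.38  5.01] tool F [-0.43 -0.27 -5.01] toolT [ 0.12   0.021 -0.006] z [ 1.e-04 -4.e-04 -1.e+00] t 14.43
```

Call:
{"op": "carry_out", "data": {"steps": [[[0,0.3,-0.006,0,0,0],[0,0.3,-0.005,0,0,0],[0,0.3,-0.004,0,0,0],[0,0.3,-0.003,0,0,0],[0,0,0,0,0,0]]]}}

```text
clock: 15.05
position: [0.5147, -0.1267, 0.0851]
ee_rot: [0.99, -0.142, -0.0, 0.0]
ft_force: [0.4, 0.4, 5.1]
finger_gap: 0.0154
grasp_force: 60.8
```

```bash
python3 -c "
from h import *
av(3)"
```

```text
P [ 0.51464 -0.12669  0.08504] F [ 0.36 -0.11  4.91] tool F [ 0.37  0.01 -4.91] toolT [ 0.023  0.012 -0.008] z [-1.e-04 -6.e-04 -1.e+00] t 15.2
```

Call:
{"op": "carry_out", "data": {"steps": [[[0,0.25,-0.008,0,0,0],[0,0.3,-0.006,0,0,0],[0,0.3,-0.004,0,0,0],[0,0.25,-0.003,0,0,0],[0,0,0,0,0,0]]]}}

```text
clock: 15.82
position: [0.5115, -0.1372, 0.0851]
ee_rot: [0.99, -0.142, -0.0, 0.0]
ft_force: [0.1, 0.9, 3.9]
finger_gap: 0.0156
grasp_force: 60.5
```

```bash
python3 -c "
from h import *
av(3)
im=r.capture('side');t=r.capture('top')
cv2.imwrite('pics/s6.png',np.hstack([cv2.resize(im[205:315,165:300],None,fx=4,fy=4)[:,:,::-1][:440,:400],cv2.resize(t[150:260,268:368],None,fx=4,fy=4)[:,:,::-1]]))"
```

```text
P [ 0.51148 -0.13713  0.08515] F [-0.58 -1.04  3.42] tool F [-0.26  1.16 -3.42] toolT [-0.25   0.027 -0.002] z [-4.e-04 -6.e-04 -1.e+00] t 15.97
```

View pics/s6.png

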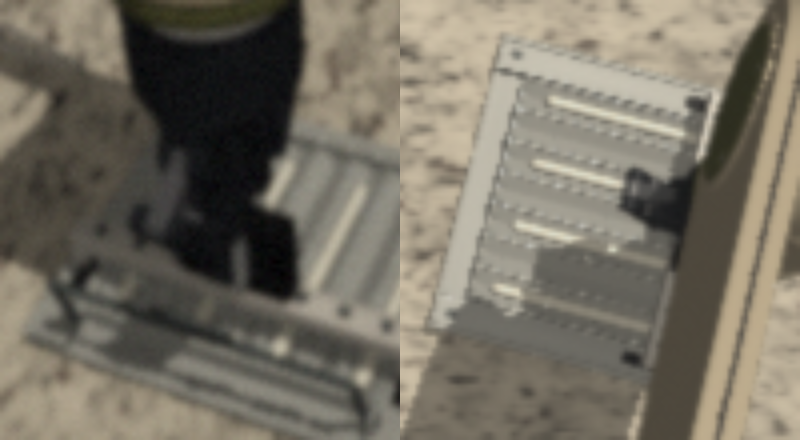

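The rods all lie along the grooves now. Combing back to the other end.

Call:
{"op": "carry_out", "data": {"steps": [[[0,-0.25,0.006,0,0,0],[0,-0.3,0.004,0,0,0],[0,-0.3,0.003,0,0,0],[0,-0.3,0.003,0,0,0],[0,0,0,0,0,0]]]}}

```text
clock: 16.7
position: [0.5151, -0.1252, 0.0851]
ee_rot: [0.99, -0.141, 0.0, -0.0]
ft_force: [0.2, 0.3, 3.6]
finger_gap: 0.0152
grasp_force: 60.6
```

```bash
python3 -c "
from h import *
av(2)"
```

```text
P [ 0.51503 -0.12523  0.08506] F [0.64 1.3  4.4 ] tool F [ 0.25 -1.43 -4.4 ] toolT [0.294 0.011 0.02 ] z [ 2.e-04  7.e-04 -1.e+00] t 16.8
```

Call:
{"op": "carry_out", "data": {"steps": [[[0,-0.4,0.003,0,0,0],[0,-0.4,0.004,0,0,0],[0,-0.4,0.003,0,0,0],[0,-0.4,0.004,0,0,0],[0,-0.4,0.004,0,0,0],[0,0,0,0,0,0]]]}}

```text
clock: 17.55
position: [0.5207, -0.106, 0.085]
ee_rot: [0.99, -0.141, 0.0, -0.0]
ft_force: [0.7, 0.8, 3.4]
finger_gap: 0.015
grasp_force: 60.7
```

```bash
python3 -c "
from h import *
av(2)"
```

```text
P [ 0.52072 -0.106    0.08498] F [0.6  1.4  4.31] tool F [ 0.19 -1.51 -4.31] toolT [0.343 0.03  0.025] z [ 4.e-04  8.e-04 -1.e+00] t 17.65
```

Call:
{"op": "carry_out", "data": {"steps": [[[0,-0.4,0.003,0,0,0],[0,-0.4,0.004,0,0,0],[0,-0.4,0.003,0,0,0],[0,-0.4,0.004,0,0,0],[0,-0.4,0.003,0,0,0],[0,-0.4,0.004,0,0,0],[0,0,0,0,0,0]]]}}

```text
clock: 18.52
position: [0.5275, -0.0832, 0.0848]
ee_rot: [0.99, -0.142, 0.0, -0.0]
ft_force: [-0.7, -0.7, 5.8]
finger_gap: 0.015
grasp_force: 60.9
```

```bash
python3 -c "
from h import *
av(2)"
```

```text
P [ 0.52747 -0.0832   0.08485] F [0.39 0.2  5.44] tool F [ 0.32 -0.31 -5.44] toolT [-0.027  0.029  0.01 ] z [ 4.e-04  2.e-04 -1.e+00] t 18.62
```

Call:
{"op": "carry_out", "data": {"steps": [[[0,-0.4,-0.002,0,0,0],[0,-0.4,0.003,0,0,0],[0,-0.4,0.003,0,0,0],[0,-0.4,0.003,0,0,0],[0,-0.4,0.003,0,0,0],[0,-0.4,0.003,0,0,0],[0,0,0,0,0,0]]]}}

```text
clock: 19.5
position: [0.5342, -0.0601, 0.0848]
ee_rot: [0.99, -0.142, 0.0, -0.0]
ft_force: [-0.4, -1.3, 5.6]
finger_gap: 0.0153
grasp_force: 60.9
```

```bash
python3 -c "
from h import *
av(2)"
```

```text
P [ 0.53421 -0.06016  0.08475] F [-0.   -0.71  5.96] tool F [ 0.2   0.68 -5.96] toolT [-0.075  0.031  0.014] z [ 4.e-04  1.e-04 -1.e+00] t 19.6
```

Call:
{"op": "carry_out", "data": {"steps": [[[0,-0.4,-0.008,0,0,0],[0,-0.4,0.001,0,0,0],[0,-0.4,0.002,0,0,0],[0,-0.4,0.002,0,0,0],[0,-0.4,0.002,0,0,0],[0,0,0,0,0,0]]]}}

```text
clock: 20.35
position: [0.5398, -0.0409, 0.0847]
ee_rot: [0.99, -0.142, 0.0, -0.0]
ft_force: [0.3, -0.7, 4.5]
finger_gap: 0.0153
grasp_force: 60.8
```

```bash
python3 -c "
from h import *
av(2)"
```

```text
P [ 0.53974 -0.04092  0.08469] F [ 0.34 -0.45  5.39] tool F [ 0.46  0.34 -5.39] toolT [-0.026  0.009  0.015] z [ 2.e-04  2.e-04 -1.e+00] t 20.45
```

Call:
{"op": "carry_out", "data": {"steps": [[[0,-0.3,-0.004,0,0,0],[0,-0.3,0.001,0,0,0],[0,-0.3,0.001,0,0,0],[0,-0.2,0.001,0,0,0],[0,0,0,0,0,0]]]}}

```text
clock: 21.08
position: [0.5428, -0.0305, 0.0847]
ee_rot: [0.99, -0.142, 0.0, 0.0]
ft_force: [-0.3, -1.7, 4.8]
finger_gap: 0.0153
grasp_force: 60.8
```

```bash
python3 -c "
from h import *
av(2)
t=r.capture('top'); cv2.imwrite('pics/t7.png',cv2.resize(t[145:265,268:380],None,fx=5,fy=5,interpolation=cv2.INTER_CUBIC)[:,:,::-1])"
```

```text
P [ 0.54274 -0.03055  0.08466] F [-0.34 -0.85  4.66] tool F [-0.09  0.91 -4.66] toolT [-0.201  0.007 -0.005] z [ 1.e-04 -0.e+00 -1.e+00] t 21.18
```

View pics/t7.png

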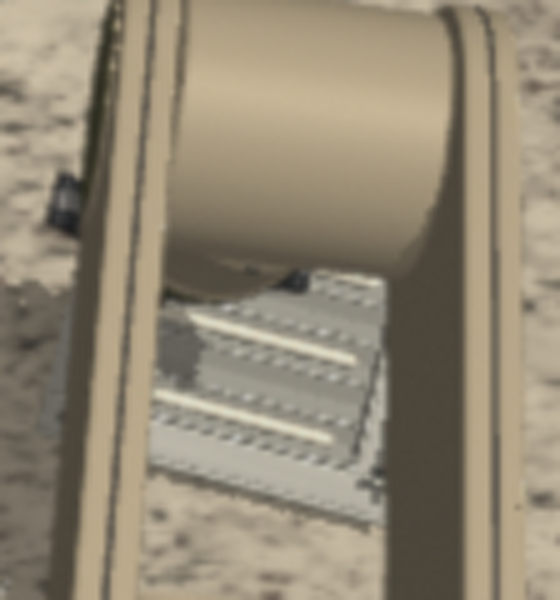

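The visible rods lie straight. I'll lift the rake and carry it back to its old spot.

Call:
{"op": "carry_out", "data": {"steps": [[[0,0,-0.3,0,0,0],[0,0,-1,0,0,0],[0,0,-3,0,0,0],[0,0,-4,0,0,0],[-1,-3,0,0,0,-0.065],[-1.5,-5,0,0,0,-0.065],[-1,-5.5,0,0,0,0],[-1,-5.5,0,0,0,0]]]}}

```text
clock: 22.22
position: [0.5343, 0.1664, 0.1678]
ee_rot: [0.997, -0.077, -0.0, -0.0]
ft_force: [0.8, 0.5, -2.9]
finger_gap: 0.015
grasp_force: 59.7
```

```bash
python3 -c "
from h import *
go([.5133,.3311,.0694],-98.87)"
```

```text
pos [0.5343 0.1664 0.1678] F [ 0.83  0.52 -2.94] T [-0.013 -0.027 -0.008] t 22.23 gap 0.015 yaw -98.86 z [-2.e-04  1.e-04 -1.e+00]
tool delta cm (as now) [ -4.61 -15.95   9.85] rz 0.0001
```

Call:
{"op": "carry_out", "data": {"steps": [[[-1.5,-5.2,0,0,0,0],[-1.5,-5.2,2,0,0,0],[-1.4,-4.6,3,0,0,0],[0,0,2.5,0,0,0],[0,0,0,0,0,0],[0,0,0,0,0,0]]]}}

```text
clock: 22.98
position: [0.5149, 0.3195, 0.0937]
ee_rot: [0.997, -0.077, 0.0, -0.0]
ft_force: [0.1, -0.2, -1.7]
finger_gap: 0.0152
grasp_force: 59.8
```

```bash
python3 -c "
from h import *
go([.5133,.3311,.0694],-98.87)"
```

```text
pos [0.5149 0.3195 0.0937] F [ 0.07 -0.25 -1.74] T [ 0.017  0.053 -0.005] t 22.98 gap 0.0152 yaw -98.87 z [ 7.e-04  3.e-04 -1.e+00]
tool delta cm (as now) [-0.34 -1.12  2.43] rz -0.0
```

Call:
{"op": "carry_out", "data": {"steps": [[[-0.3,-1.1,1,0,0,0],[0,0,1,0,0,0],[0,0,0.3,0,0,0],[0,0,0,0,0,0],[0,0,0.08,0,0,0],[0,0,0,0,0,0],[0,0,0,0,0,0]]]}}

```text
clock: 23.85
position: [0.5134, 0.331, 0.0693]
ee_rot: [0.997, -0.077, 0.0, -0.0]
ft_force: [-1.2, -1.3, 3.7]
finger_gap: 0.0154
grasp_force: 60.9
```

```bash
python3 -c "
from h import *
av(2)"
```

```text
P [0.51341 0.33101 0.06924] F [-1.84 -2.2   5.68] tool F [-1.48  2.46 -5.68] toolT [-0.46  -0.268  0.008] z [ 5.e-04  1.e-04 -1.e+00] t 23.95
```

Call:
{"op": "carry_out", "data": {"steps": [[[0,0,-0.02,0,0,0],[0,0,0,0,0,0]]]}}

```text
clock: 24.2
position: [0.5134, 0.331, 0.0693]
ee_rot: [0.997, -0.077, 0.0, -0.0]
ft_force: [-1.0, -2.0, 5.0]
finger_gap: 0.0156
grasp_force: 60.9
```

Call:
{"op": "carry_out", "data": {"steps": [[[0,0,0,0,0,0],[0,0,0,0,0,0],[0,0,0,0,0,0],[0,0,0,0,0,0],[0,0,0,0,0,0]]], "gripper": 1}}

```text
clock: 24.82
position: [0.5131, 0.3311, 0.0689]
ee_rot: [0.997, -0.077, -0.0, -0.0]
ft_force: [-0.4, -0.3, 0.5]
finger_gap: 0.0854
grasp_force: 0.0
```

Call:
{"op": "carry_out", "data": {"steps": [[[0,0,-1,0,0,0],[0,0,-4,0,0,0],[0,0,-5,0,0,0],[0,0,-5,0,0,0],[0,0,0,0,0,0]]]}}

```text
clock: 25.45
position: [0.516, 0.3326, 0.2263]
ee_rot: [0.997, -0.077, 0.005, -0.003]
ft_force: [0.2, -0.2, -0.4]
finger_gap: 0.0856
grasp_force: 0.0
```

```bash
python3 -c "
from h import *
go([.50,-.16,.20],-106.3)
s=r.capture('side');t=r.capture('top')
cv2.imwrite('pics/t8.png',np.hstack([cv2.resize(s[115:195,205:300],None,fx=4,fy=4)[:320,:380],cv2.resize(t[150:260,268:373],None,fx=4,fy=4,interpolation=cv2.INTER_CUBIC)[:320+120][:320+0]])[:,:,::-1])
cv2.imwrite('pics/t9.png',np.hstack([cv2.resize(s[110:310,165:300],None,fx=3,fy=3,interpolation=cv2.INTER_CUBIC),cv2.resize(t[130:250,268:388],None,fx=5,fy=5,interpolation=cv2.INTER_CUBIC)[:600,:390]])[:,:,::-1])"
```

```text
pos [0.516  0.3326 0.2263] F [ 0.23 -0.18 -0.44] T [0.049 0.003 0.036] t 25.45 gap 0.0856 yaw -98.83 z [ 0.0098  0.0053 -0.9999]
tool delta cm (as now) [ 5.97 48.94  2.36] rz 0.1303
```

View pics/t9.png

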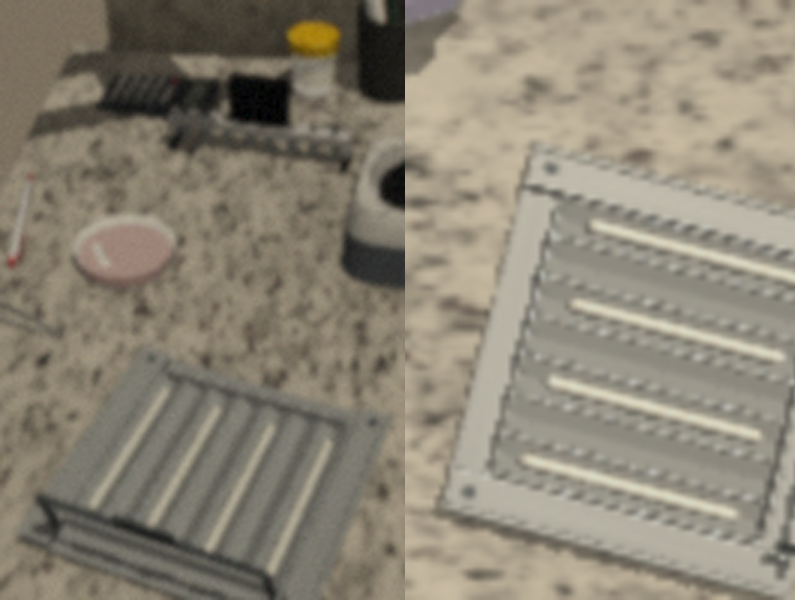

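All four rods lie straight, each in its own groove. The rake stands upright, and the dish and cup are untouched. Now the bar: go behind it with shut fingers.

Call:
{"op": "carry_out", "data": {"steps": [[[0,3,0,0,0,0.065],[0,5,0,0,0,0.065],[1.6,5.4,0,0,0,0],[1.6,5.6,0,0,0,0],[1.6,5.6,0,0,0,0],[1.6,5.6,0,0,0,0],[1.6,5.6,0,0,0,0],[1.6,5.6,0,0,0,0]]], "gripper": 0, "newtons": 30}}

```text
clock: 26.55
position: [0.4948, -0.0965, 0.2173]
ee_rot: [0.99, -0.142, -0.001, -0.0]
ft_force: [0.9, 0.8, -0.1]
finger_gap: -0.0001
grasp_force: 0.0
```

```bash
cat >> h.py <<'E'
c0=np.array([.5245,-.0858]); th=np.radians(-106.3); ex=np.array([np.cos(th),np.sin(th)]); ey=np.array([-ex[1],ex[0]])
def tr(x,y=1.8,z=0): return [*(c0+ex*x/1e3+ey*y/1e3),z]
E
python3 -c "
from h import *
go(tr(145,1.8,.2),-106.3)"
```

```text
pos [ 0.4948 -0.0965  0.2173] F [ 0.88  0.81 -0.1 ] T [ 0.003 -0.016  0.013] t 26.55 gap -0.0001 yaw -106.28 z [-2.6e-03  9.0e-04 -1.0e+00]
tool delta cm (as now) [ 2.73 12.64  1.72] rz 0.0003
```

Call:
{"op": "carry_out", "data": {"steps": [[[0.8,4.2,0,0,0,0],[0.9,4.2,0,0,0,0],[0.9,4.2,0,0,0,0],[0,0,3,0,0,0],[0,0,4,0,0,0],[0,0,3,0,0,0],[0,0,2,0,0,0],[0,0,0,0,0,0]]]}}

```text
clock: 27.55
position: [0.4832, -0.2217, 0.0954]
ee_rot: [0.99, -0.142, -0.003, -0.001]
ft_force: [-1.2, -0.5, 0.2]
finger_gap: -0.0002
grasp_force: 0.0
```

```bash
python3 -c "
from h import *
go(tr(120,1.8,.084),-106.3)
s=r.capture('side')
cv2.imwrite('pics/u1.png',cv2.resize(s[180:330,140:300],None,fx=5,fy=4,interpolation=cv2.INTER_CUBIC)[:,:,::-1])"
```

```text
pos [ 0.4832 -0.2217  0.0954] F [-1.21 -0.48  0.2 ] T [-0.034 -0.015  0.047] t 27.55 gap -0.0002 yaw -106.29 z [-0.0061  0.0035 -1.    ]
tool delta cm (as now) [ 0.34 -2.2   1.14] rz 0.0002
```

View pics/u1.png

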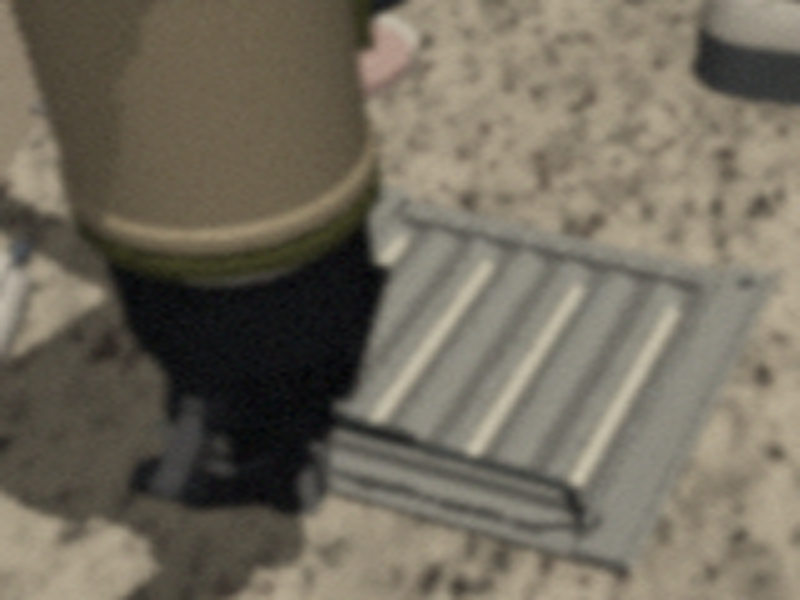

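Call:
{"op": "carry_out", "data": {"steps": [[[0.3,0,1,0,0,0],[0,-1,0,0,0,0],[0,-1,0,0,0,0],[0,-1,0,0,0,0],[0,-1,0,0,0,0],[0,0,0,0,0,0]]]}}

```text
clock: 28.35
position: [0.5002, -0.1847, 0.0891]
ee_rot: [0.99, -0.141, 0.0, -0.0]
ft_force: [0.4, -0.2, 1.2]
finger_gap: -0.0004
grasp_force: 0.0
```

```bash
python3 -c "
from h import *
go(tr(64,1.8,.084),-106.3)"
```

```text
pos [ 0.5002 -0.1847  0.0891] F [ 0.37 -0.2   1.16] T [0.039 0.066 0.007] t 28.35 gap -0.0004 yaw -106.21 z [ 3.e-04  1.e-04 -1.e+00]
tool delta cm (as now) [-0.26 -3.77  0.51] rz 0.0015
```

Call:
{"op": "carry_out", "data": {"steps": [[[-0.2,-0.7,0.2,0,0,0],[0,-0.8,0.2,0,0,0],[0,-0.8,0.1,0,0,0],[0,-0.8,0,0,0,0],[0,-0.7,0,0,0,0],[0,0,0,0,0,0]]]}}

```text
clock: 29.1
position: [0.5088, -0.1479, 0.084]
ee_rot: [0.99, -0.141, 0.0, -0.0]
ft_force: [-0.1, 0.0, 0.8]
finger_gap: 0.0002
grasp_force: 0.0
```

```bash
python3 -c "
from h import *
go(tr(64,1.8,.084),-106.3)
s=r.capture('side');t=r.capture('top')
cv2.imwrite('pics/u2.png',np.hstack([cv2.resize(s[200:320,160:300],None,fx=3,fy=3,interpolation=cv2.INTER_CUBIC),cv2.resize(t[150:270,268:388],None,fx=3,fy=3,interpolation=cv2.INTER_CUBIC)])[:,:,::-1])"
```

```text
pos [ 0.5088 -0.1479  0.084 ] F [-0.07  0.02  0.85] T [-0.016  0.007 -0.018] t 29.1 gap 0.0002 yaw -106.24 z [ 1.e-04  3.e-04 -1.e+00]
tool delta cm (as now) [-0.06  0.   -0.  ] rz 0.0011
```

Call:
{"op": "carry_out", "data": {"steps": [[[0,-0.5,0.5,0,0,0],[0,-0.5,0.5,0,0,0],[0,-0.3,0.6,0,0,0],[0,-0.3,0.6,0,0,0],[0,0,0,0,0,0]]]}}

```text
clock: 29.82
position: [0.5125, -0.1327, 0.061]
ee_rot: [0.99, -0.141, -0.001, -0.0]
ft_force: [0.4, 0.1, 0.3]
finger_gap: 0.0001
grasp_force: 0.0
```

Call:
{"op": "carry_out", "data": {"steps": [[[0,-0.15,0.5,0,0,0],[0,-0.1,0.4,0,0,0],[0,0,0,0,0,0]]]}}

```text
clock: 30.2
position: [0.5134, -0.1307, 0.0525]
ee_rot: [0.99, -0.142, -0.0, -0.0]
ft_force: [0.1, -0.2, -0.5]
finger_gap: -0.0001
grasp_force: 0.0
```

```bash
python3 -c "
from h import *
go(tr(44.5,1.8,.0454),-106.3)
av(2)"
```

```text
pos [ 0.5134 -0.1307  0.0525] F [ 0.08 -0.23 -0.53] T [-0.041  0.017 -0.021] t 30.2 gap -0.0001 yaw -106.29 z [-8.e-04  3.e-04 -1.e+00]
tool delta cm (as now) [-0.02 -0.17  0.71] rz 0.0002
P [ 0.51361 -0.13079  0.0528 ] F [-0.51 -0.67 -0.14] tool F [-0.31  0.79  0.14] toolT [0.004 0.012 0.018] z [-3.e-04  0.e+00 -1.e+00] t 30.3
```

Call:
{"op": "carry_out", "data": {"steps": [[[0,-0.15,0.25,0,0,0],[0,0,0.2,0,0,0],[0,0,0,0,0,0]]]}}

```text
clock: 30.68
position: [0.514, -0.1293, 0.0482]
ee_rot: [0.99, -0.142, -0.0, -0.0]
ft_force: [-1.0, -0.4, -0.3]
finger_gap: -0.0001
grasp_force: 0.0
```

Call:
{"op": "carry_out", "data": {"steps": [[[0,0,0.05,0,0,0],[0,0,0,0,0,0]]]}}

```text
clock: 30.92
position: [0.5142, -0.1294, 0.048]
ee_rot: [0.99, -0.142, -0.0, 0.0]
ft_force: [0.5, 0.1, 0.5]
finger_gap: -0.0002
grasp_force: 0.0
```

Call:
{"op": "carry_out", "data": {"steps": [[[0,0,0.05,0,0,0],[0,0,0,0,0,0]]]}}

```text
clock: 31.18
position: [0.5142, -0.1294, 0.0475]
ee_rot: [0.99, -0.142, 0.0, 0.0]
ft_force: [-0.6, -0.6, 0.2]
finger_gap: 0.0003
grasp_force: 0.0
```

```bash
python3 - <<'E'
from h import *
C=r.camera_info("side"); R=np.array(C["R"]);t=np.array(C["t"])
im=r.capture("side"); g=im.mean(2).astype(np.float32); g0=cv2.imread("pics/side0.png").mean(2).astype(np.float32)
X=np.arange(10,110,4.); Y=np.array([40.,50,60,70])
for z in(.022,):
  P=np.array([[tr(x,y+1.8,z) for y in Y] for x in X])@R.T+t
  u=(C["fx"]*P[...,0]/P[...,2]+C["cx"]).astype(np.float32); v=(C["fy"]*P[...,1]/P[...,2]+C["cy"]).astype(np.float32)
  for G in(g0,g):
    m=cv2.remap(G,u,v,cv2.INTER_LINEAR)
    print([(int(x),*m_.astype(int)) for x,m_ in zip(X,m)])
E
```

```text
[(10, np.int64(114), np.int64(107), np.int64(104), np.int64(153)), (14, np.int64(116), np.int64(111), np.int64(109), np.int64(149)), (18, np.int64(117), np.int64(106), np.int64(112), np.int64(142)), (22, np.int64(115), np.int64(108), np.int64(114), np.int64(129)), (26, np.int64(114), np.int64(105), np.int64(112), np.int64(116)), (30, np.int64(116), np.int64(106), np.int64(111), np.int64(107)), (34, np.int64(112), np.int64(106), np.int64(111), np.int64(99)), (38, np.int64(118), np.int64(107), np.int64(112), np.int64(98)), (42, np.int64(116), np.int64(107), np.int64(110), np.int64(101)), (46, np.int64(117), np.int64(107), np.int64(107), np.int64(109)), (50, np.int64(115), np.int64(103), np.int64(109), np.int64(113)), (54, np.int64(114), np.int64(106), np.int64(108), np.int64(115)), (58, np.int64(115), np.int64(110), np.int64(111), np.int64(114)), (62, np.int64(115), np.int64(108), np.int64(111), np.int64(117)), (66, np.int64(111), np.int64(100), np.int64(108), np.int64(116)), (70, np.int64(78), np.int64(71), np.int64(81), np.int64(87)), (74, np.int64(67), np.int64(66), np.int64(66), np
[... 1456 characters left out ...]
.int64(122), np.int64(130), np.int64(173)), (70, np.int64(131), np.int64(123), np.int64(129), np.int64(148)), (74, np.int64(126), np.int64(124), np.int64(126), np.int64(121)), (78, np.int64(114), np.int64(113), np.int64(117), np.int64(111)), (82, np.int64(88), np.int64(87), np.int64(87), np.int64(88)), (86, np.int64(108), np.int64(107), np.int64(106), np.int64(107)), (90, np.int64(131), np.int64(130), np.int64(130), np.int64(133)), (94, np.int64(132), np.int64(132), np.int64(132), np.int64(133)), (98, np.int64(132), np.int64(133), np.int64(132), np.int64(130)), (102, np.int64(127), np.int64(124), np.int64(125), np.int64(124)), (106, np.int64(107), np.int64(101), np.int64(96), np.int64(106))]
```

The crossbar line has moved from behind the hinge to tray x≈41, so it is almost closed. Press down in small steps until the stop is felt.

Call:
{"op": "carry_out", "data": {"steps": [[[0,0,0.05,0,0,0],[0,0,0,0,0,0]]]}}

```text
clock: 31.48
position: [0.5142, -0.1294, 0.0469]
ee_rot: [0.99, -0.142, -0.0, 0.0]
ft_force: [0.0, 0.7, 0.5]
finger_gap: -0.0001
grasp_force: 0.1
```

Call:
{"op": "carry_out", "data": {"steps": [[[0,0,0.05,0,0,0],[0,0,0,0,0,0],[0,0,0,0,0,0]]]}}

```text
clock: 31.85
position: [0.5142, -0.1294, 0.0464]
ee_rot: [0.99, -0.142, -0.0, 0.0]
ft_force: [0.3, -0.1, 0.0]
finger_gap: -0.0005
grasp_force: 0.0
```

Call:
{"op": "carry_out", "data": {"steps": [[[0,0,0.04,0,0,0],[0,0,0,0,0,0],[0,0,0,0,0,0]]]}}

```text
clock: 32.22
position: [0.5142, -0.1294, 0.0462]
ee_rot: [0.99, -0.142, 0.0, 0.0]
ft_force: [-0.5, 0.3, 3.1]
finger_gap: -0.0002
grasp_force: 1.7
```

Call:
{"op": "carry_out", "data": {"steps": [[[0,0,0.02,0,0,0],[0,0,0,0,0,0],[0,0,0,0,0,0]]]}}

```text
clock: 32.6
position: [0.5143, -0.1294, 0.0462]
ee_rot: [0.99, -0.142, 0.0, 0.0]
ft_force: [-2.3, 1.3, 4.3]
finger_gap: -0.0002
grasp_force: 2.7
```

```bash
python3 -c "
from h import *
av(3)"
```

```text
P [ 0.51426 -0.12938  0.04613] F [-2.12  0.98  5.19] tool F [-2.31 -0.35 -5.19] toolT [ 0.05  -0.423 -0.028] z [ 0. -0. -1.] t 32.75
```

Hard stop at about 5 N. Retreat and check.

Call:
{"op": "carry_out", "data": {"steps": [[[0,0,-0.5,0,0,0],[0,0,-3,0,0,0],[0,0,-5,0,0,0],[0,0,-5,0,0,0],[-2,-5.5,-1,0,0,0],[-2,-5.5,0,0,0,0],[-2,-5.5,0,0,0,0],[-2,-5.5,0,0,0,0]]]}}

```text
clock: 33.75
position: [0.4988, 0.106, 0.1912]
ee_rot: [0.99, -0.142, 0.0, -0.0]
ft_force: [0.2, 0.2, -0.2]
finger_gap: 0.0001
grasp_force: 0.0
```

```bash
python3 - <<'E'
from h import *
im=r.capture("top"); g=im.mean(2); sub=im[150:260,268:375].astype(int)
m=(sub.max(2)<75).astype(np.uint8); n,l,st,ce=cv2.connectedComponentsWithStats(m)
def tf(u,v,z): p=on("top",u,v,z)[:2]-c0; return (p@ex*1e3).round(1),(p@ey*1e3-1.8).round(1)
for i in range(1,n):
    if st[i,4]>=8:
        ys,xs=np.where(l==i); P=np.array([tf(x+268,y+150,.022) for x,y in zip(xs,ys)]); print("dark",st[i,4],"x",P[:,0].min(),P[:,0].max(),"y",P[:,1].min(),P[:,1].max(),"mean",P.mean(0).round(1))
m=(sub.min(2)>165).astype(np.uint8); n,l,st,ce=cv2.connectedComponentsWithStats(m)
for i in range(1,n):
    if st[i,4]>=8:
        ys,xs=np.where(l==i); P=np.array([tf(x+268,y+150,.0145) for x,y in zip(xs,ys)]); d=np.linalg.eigh(np.cov(P.T))[1][:,1]; print("white",st[i,4],P.mean(0).round(1),"ang",np.degrees(np.arctan(d[1]/d[0])).round(1))
o=r.get_obs(); print(o["position"],o["clock"])
E
```

```text
white 318 [-0.1 90.1] ang 1.4
white 51 [-8.1 67.4] ang 0.2
white 196 [86.5 15.9] ang -88.2
white 47 [-9.3 23.3] ang 0.6
white 13 [53.5 23.8] ang -0.1
white 41 [-12.6 -20.8] ang 0.2
white 9 [ 53.5 -20.3] ang -0.9
white 39 [  3.2 -64.9] ang 0.3
[0.49777736 0.11246226 0.19113801] 33.8
```

```bash
python3 - <<'E'
from h import *
for n in("top","side"):
  C=r.camera_info(n); R=np.array(C["R"]);t=np.array(C["t"]); im=r.capture(n).mean(2).astype(np.float32)
  for Y in(np.r_[-58:-30:2.,34:58:2.],np.r_[-16:18:2.]):
    X=np.arange(14,100,2.); P=np.array([[tr(x,y+1.8,.0225) for y in Y] for x in X])@R.T+t
    u=(C["fx"]*P[...,0]/P[...,2]+C["cx"]).astype(np.float32); v=(C["fy"]*P[...,1]/P[...,2]+C["cy"]).astype(np.float32)
    print(n,[(int(x),int(b)) for x,b in zip(X,np.median(cv2.remap(im,u,v,cv2.INTER_LINEAR),1))])
E
```

```text
top [(14, 140), (16, 138), (18, 139), (20, 144), (22, 145), (24, 141), (26, 139), (28, 141), (30, 143), (32, 131), (34, 112), (36, 93), (38, 85), (40, 94), (42, 114), (44, 132), (46, 138), (48, 145), (50, 144), (52, 141), (54, 138), (56, 139), (58, 139), (60, 145), (62, 141), (64, 141), (66, 138), (68, 130), (70, 118), (72, 110), (74, 140), (76, 160), (78, 172), (80, 172), (82, 174), (84, 176), (86, 178), (88, 177), (90, 175), (92, 168), (94, 158), (96, 149), (98, 148)]
top [(14, 137), (16, 141), (18, 141), (20, 124), (22, 104), (24, 96), (26, 96), (28, 97), (30, 97), (32, 96), (34, 96), (36, 92), (38, 90), (40, 97), (42, 114), (44, 128), (46, 136), (48, 139), (50, 145), (52, 141), (54, 136), (56, 138), (58, 141), (60, 145), (62, 146), (64, 143), (66, 138), (68, 137), (70, 124), (72, 116), (74, 142), (76, 162), (78, 174), (80, 177), (82, 179), (84, 179), (86, 179), (88, 179), (90, 178), (92, 173), (94, 166), (96, 162), (98, 161)]
side [(14, 116), (16, 116), (18, 118), (20, 117), (22, 117), (24, 117), (26, 116), (28, 116), (30, 117), (32, 115), (34, 112), (36, 108), (38, 97), (40, 80), (42, 65), (44, 61), (46, 73), (48, 86), (50, 101), (52, 113), (54, 114), (56, 115), (58, 114), (60, 114), (62, 115), (64, 115), (66, 116), (68, 116), (70, 114), (72, 114), (74, 113), (76, 112), (78, 108), (80, 96), (82, 83), (84, 81), (86, 92), (88, 106), (90, 117), (92, 120), (94, 121), (96, 122), (98, 122)]
side [(14, 116), (16, 118), (18, 116), (20, 116), (22, 109), (24, 96), (26, 82), (28, 66), (30, 57), (32, 55), (34, 54), (36, 53), (38, 52), (40, 53), (42, 53), (44, 57), (46, 66), (48, 83), (50, 99), (52, 109), (54, 115), (56, 118), (58, 118), (60, 119), (62, 120), (64, 116), (66, 116), (68, 115), (70, 111), (72, 110), (74, 110), (76, 110), (78, 105), (80, 94), (82, 82), (84, 82), (86, 93), (88, 108), (90, 118), (92, 121), (94, 121), (96, 122), (98, 123)]
```

The bar is closed: crossbar at tray x=38, tab 22–38 mm. Handing in.

```bash
python3 -c "
from plant import r
print(r.job_done())"
```

```text
the job is handed in; nothing more can be done
None
```

The job is handed in: each of the four rods lies straight in its own groove, the rake stands upright at its old spot, and the hold-down bar is fully down after stopping at about 5 N, with the dish and cup left alone; the one slip is that I viewed 13 pictures, over the limit of 10.

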